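# Draw the printing plate home and lock it up

## Task

Lock up the printing plate in its wooden tray: press a fingertip lightly on top of the flat metal-faced plate and draw it back toward the robot by friction until it is fully home against the tray's near wall, taking care never to bear down hard, since the printing face dents. Then pick up the ribbed wooden block and set it down, upright, into the gap that has opened behind the plate until it rests flat on the tray's floor, without forcing it, and let go. Leave the other things on the table where they are.

Things in the scene. Friction and masses are not known exactly. Their poses are not given: they have to be found in the camera images.
- tray_rim (a point): Open wooden tray fixed to the table at a yaw within 0.35 rad of square, 194 x 158 mm outside, 36 mm high; walls 12 mm thick; inside 170 mm (x) x 134 mm (y). The point is the tray's centre, level with the top of its walls (36 mm above the table). Its x axis runs away from the robot, from the near wall (inner face at x = -85 mm) to the far wall (inner face at x = +85 mm); z is up.
- plate (a joint): Travel (m) of the printing plate, a flat plate, aluminium over plywood, 110 mm (tray x) x 130 mm (tray y) x 6 mm, filling the tray's width and sliding only along the tray's x axis. 0: farthest from the robot; it grows as the plate is drawn nearer; 0.058: fully home, touching the near wall. It starts at 0 to 0.012 and stays where it is left. Plate centre: tray x = 28 mm minus travel, y = 0.
- plate_run (a point): Point on the tray's middle line at tray x = +20 mm, 36 mm above the table, level with the wall tops; axes as the tray. Below it lies the plate's flat top, 4 to 16 mm down: how far is not measured (card packing of unknown thickness), so feel for it. The plate slides at 3.5 N; a press of 10 to 20 N with closed fingers draws it along. Over 35 N of contact dents it and fails.
- gap_floor (a point): Point on the tray's floor (6 mm above the table) at the centre of the gap open behind the plate once it is home: tray x = +55 mm, y = 0; axes as the tray. The gap then measures 60 mm along x and 134 mm along y, its far side the far wall, 30 mm deep below the wall tops. Over 60 N between block and tray fails: set it down slowly (15 mm/s or less).
- block_rib (a point): Loose wooden block, 0.14 to 0.28 kg, standing on the table: a foot 55 mm (x) x 100 mm (y) x 26 mm high, its bottom edges stepped in 2 mm, with an upright grip rib 18 mm thick (x), 70 mm long (y), top 80 mm above the underside. The point is in the rib on the centre line, 58 mm above the underside: grip across the 18 mm here. x across the rib, y along it, z up. It fits the gap either way round.
- pot_mid (a point): A small white screw pot, 36 mm across and 41 mm high; bystander. The point is its centre.
- eraser_mid (a point): An eraser in a card sleeve, 18 x 42 x 12 mm; bystander. The point is its centre.
- wood_box_mid (a point): A light wooden two-compartment box, 68 x 140 x 62 mm; bystander. The point is its centre.
- tape_mid (a point): A roll of masking tape, 104 mm across, 18 mm high, lying flat; bystander. The point is its centre.

How it is judged:
On the way, in this order (a step that is already met when the one before it is completed fails the run):
1. the plate is drawn fully home against the near wall (value of joint plate above 0.0565 m), for 0.2 s.
2. the block sits flat on the tray's floor in the gap behind the plate (z of block_rib in the frame of gap_floor between 0.056 and 0.0595 m and x of block_rib in the frame of gap_floor between -0.006 and 0.006 m and y of block_rib in the frame of gap_floor between -0.03 and 0.03 m and angle between block_rib's own z axis and vertical below 0.05 rad), for 0.2 s.
At the end, for the whole second after the job is handed in: The plate is fully home (within 1.5 mm of the near wall) and the block stands upright (within 0.05 rad), at rest and released, flat on the tray's floor (its foot within 1.5 mm of it) in the gap behind the plate (all of step 2 and value of joint plate above 0.0565 m and linear speed of block below 0.02 m/s); the robot touches nothing.
It fails at once if the plate is pressed or knocked with more than 35 N (contact force between plate and anything else above 35 N).
It fails at once if the block is forced against the tray with more than 60 N (contact force between block and tray above 60 N).
It fails at once if another thing on the table is knocked more than 20 mm from its place (distance of any of pot_mid, eraser_mid, wood_box_mid, tape_mid from where it was at the start of the episode above 0.02 m).
It also fails if it takes over 61 s, if anything falls off the work surface, if the arm or the gripper's body presses on something with over 40 N, if the wrist force passes 120 N, or if a joint passes its speed limit or range.

## Robot

A 6-joint arm with a two-finger parallel gripper is mounted at the origin on a cart in front of the work surface, level with it; the furniture and walls round the work are solid. World frame = base frame: x ahead of the robot, y to its left, z up, the work surface at z = 0. Lengths are in m, angles in rad, forces in N, time in s.
With the tool pointing down it reaches from about 0.425 to 0.95 m from the base axis. Payload 3.5 kg.
Tool frame: the origin (TCP) lies between the finger pads; the fingertips stand 25 mm ahead of it and the grasp point (between the pads) lies 6 mm ahead of it (ctrl.finger_overhang is the distance from the TCP to the fingertips, in m); x points along the fingers, y is the direction in which the jaws open and shut, and the axes are right-handed (so a half turn about x gives the same grasp; the last joint's range is limited). The gripper opens to 85 mm and grips with 20 to 120 N. Pads are 22 mm wide; open, the fingers measure 114 mm over their backs; the gripper's body (76 mm by 85 mm) begins 54 mm behind the grasp point. The pads swing forward as they close: fully open they stand 13 mm farther back than shut.
Start: joints at [-1.341, 0.286, 1.577, -0, 1.279, -0.15], TCP at [0.25, -0.627, 0.227] pointing down, gripper open.
Joint ranges: [-2.77, 2.77], [-0.9, 2.22], [0.21, 2.48], [-1.53, 4.67], [0.24, 2.81], [-2.84, 2.84]. Speed limits (rad/s): [2.79, 2.79, 3.14, 3.14, 3.14, 3.14].

## Interface

Orientations are given as a unit quaternion [x, y, z, w].
In Python, from plant import ctrl gives the robot as it stands.
- The arm moves only by the tool play_rows, never from a script. Its argument "targets" is a list of rows, each an object with "delta_pos": the shift along the world's x, y, z normalised to -1 to 1, where 1 is 1000 mm, a list of three; "delta_rot": the turn, a rotation vector about the world's x, y, z normalised to -1 to 1, where 1 is pi rad, a list of three; "claw": the finger opening in mm, from 0 to 85.4. In form: [{"delta_pos": [tx, ty, tz], "delta_rot": [wx, wy, wz], "claw": claw}, ...]. A call has 1 to 20 rows; each row is the pose to reach, as a shift and turn from the pose measured when the call began, turning the shorter way round; what a row does not reach only later rows make up. A row lasts 1/12 s, in which the tool goes at most 41.7 mm and 7.16 degrees, less where a joint would pass 70% of its speed; a pose out of reach is approached as far as the arm can. A call with a number of a shift or a turn outside -1 to 1 is refused whole. A call with a gripper value outside its range is refused whole. The fingers move at their own pace and stop on an object; "newtons" is the grip in N (left out, the last holds). Time passes only in rows, so rows that repeat a pose let the fingers close. It gives the time, the measured TCP pose, the force and the opening at its end, in the units of the state.
- ctrl.get_state(): the state, without advancing time (a new reading comes with each control period).
- ctrl.read_camera(name): name is "scene" or "top" or "wrist"; returns the picture (420x560x3 uint8, blue, green, red); there is no depth.
- ctrl.calibration(name): a dict with "fx", "fy", "cx", "cy" (pixels), "camera_from_world" (4x4, takes a point from world to camera coordinates). Camera axes: x right, y down, z forward; pixel columns grow to the right and rows downward; lengths in m; the calibration is good to about 2 mm. A picture is of the moment at which its call begins: read the wrist's pose just before it. calibration takes no time and is no camera call; for the wrist camera it gives the pose at the moment of the call.
- ctrl.sign_off(): hands the job in, once; it reports no verdict.
The state is a dict: "time": time; "qpos": joint angles; "dq": joint speeds; "joint_efforts": joint torques, N m; "eef_pos": TCP position; "tcp_rot": TCP orientation; "contact_force": force on the tool from outside, world axes, zero at the start; "wrist_torque": the same for the moment, N m; "opening": opening from 0.0 (shut) to 1.0 (fully open).
Only numpy, scipy, OpenCV 4.12 (cv2) and the standard library are available. Lean on these libraries where they do the work, as an engineer would, in place of code of your own. Each camera call takes 0.05 s, during which the arm holds its last target. There are 200 camera calls.

## Working session

There is one attempt and no reset: what is moved stays moved. The work goes in short steps, Python scripts to look and compute and a tool call to move; the robot and the scene stay as the last step left them, time stands still between calls to the robot, and variables do not carry over. Pictures are saved under pics/ and viewed, about 8 in all and at most 12, crops included, and the job is handed in when it is done.

Besides the shell and the picture viewer there is one more tool, called after "Call:" as a command line: name --argument value ..., lists and objects as JSON in quotes. play_rows: Moves the arm, as the interface text tells. Its arguments: {"type":"object","properties":{"targets":{"type":"array"},"newtons":{"type":"number"}},"required":["targets"]}

```bash
mkdir -p pics; ls
cat > h.py <<'E'
from plant import ctrl
import cv2, numpy as np
from scipy.spatial.transform import Rotation as R
def snap(name, fn, crop=None, scale=1):
    c=ctrl.calibration(name); im=ctrl.read_camera(name)
    np.savez('pics/'+fn+'.npz', T=c["camera_from_world"], K=[c["fx"],c["fy"],c["cx"],c["cy"]])
    cv2.imwrite('pics/'+fn+'_raw.png',im)
    if crop: im=im[crop[1]:crop[3],crop[0]:crop[2]]
    if scale!=1: im=cv2.resize(im,None,fx=scale,fy=scale,interpolation=cv2.INTER_CUBIC)
    cv2.imwrite('pics/'+fn+'.png',im)
def w(fn,u,v,z):
    d=np.load('pics/'+fn+'.npz'); T=d['T'];fx,fy,cx,cy=d['K']
    r=T[:3,:3].T@np.array([(u-cx)/fx,(v-cy)/fy,1]); o=-T[:3,:3].T@T[:3,3]
    return o+r*(z-o[2])/r[2]
def px(fn,p):
    d=np.load('pics/'+fn+'.npz'); T=d['T'];fx,fy,cx,cy=d['K']
    q=T[:3,:3]@np.array(p)+T[:3,3]; return fx*q[0]/q[2]+cx, fy*q[1]/q[2]+cy
E
python3 - <<'E'
from h import *
s=ctrl.get_state(); print(s, ctrl.finger_overhang)
snap('top','t1'); snap('scene','s1')
E
```

```text
pics
{'time': 0.0, 'qpos': array([-1.34100024e+00,  2.87196370e-01,  1.57821543e+00,  2.47544709e-05,
        1.27854949e+00, -1.50011552e-01]), 'dq': array([ 4.08157311e-04,  1.39453856e-05, -1.77965195e-03,  1.62856780e-03,
        6.56056279e-04, -1.56901110e-04]), 'joint_efforts': array([-6.36790210e-04, -4.05985701e+01, -2.92625606e+01, -1.48077820e-04,
        5.95028512e-03,  8.73734791e-07]), 'eef_pos': array([ 0.2501219 , -0.62622501,  0.22510589]), 'tcp_rot': array([-0.69436966, -0.13431114,  0.69441971, -0.13263693]), 'contact_force': array([-0.27007326, -0.17753947,  0.51307175]), 'wrist_torque': array([-0.00587653,  0.03924976,  0.01447398]), 'opening': 1.0015585711989532} 0.025
```

View pics/t1.png

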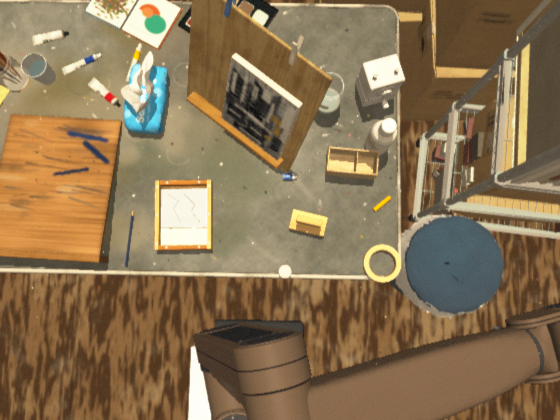

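View pics/s1.png

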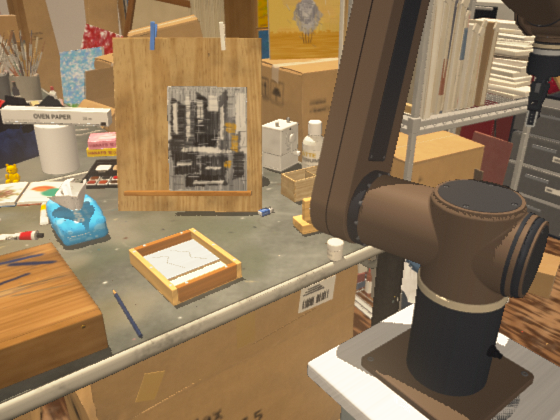

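The top view shows the tray at about (183,215), the block at (309,223), the pot at (285,271), the tape at (382,263), the box at (352,163) and the easel at (250,100). I'll enlarge the tray and block area.

Run:
```python
from h import *
im=cv2.imread('pics/t1_raw.png')[165:290,140:340]
cv2.imwrite('pics/t1c.png',cv2.resize(im,None,fx=4,fy=4,interpolation=cv2.INTER_CUBIC))
for u,v in((183,215),(309,223),(285,271),(288,177)): print(w('t1',u,v,0.036))
```

```text
[0.50959194 0.18808921 0.036     ]
[ 0.49442427 -0.16298852  0.036     ]
[ 0.36053876 -0.09900705  0.036     ]
[ 0.62301302 -0.10223601  0.036     ]
```

View pics/t1c.png

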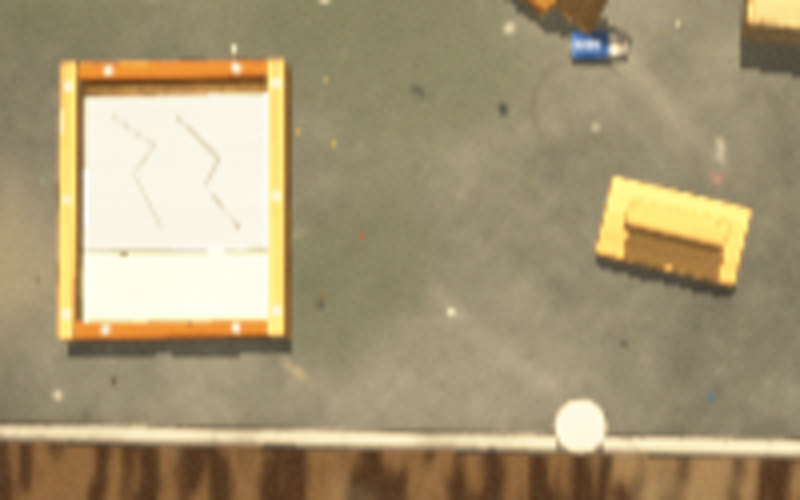

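Run:
```python
from h import *
f=lambda u,v,z: w('t1',140+(u-1.5)/4,165+(v-1.5)/4,z)
d=np.load('pics/t1.npz');T=d['T'];print('cam',-T[:3,:3].T@T[:3,3])
c=[f(60,62,.036),f(285,58,.036),f(286,337,.036),f(60,340,.036)]
print(np.round(c,4),np.mean(c,0))
print('edges',[np.round(np.linalg.norm(c[i]-c[i-1]),4) for i in range(4)])
x=(c[0]+c[1]-c[2]-c[3]); print('yaw x',np.arctan2(x[1],x[0])); y=(c[0]+c[3]-c[1]-c[2]); print('yaw y',np.arctan2(-y[0],y[1]))
b=[f(616,177,.026),f(751,209,.026),f(736,284,.026),f(598,255,.026)]
print(np.round(b,4),np.mean(b,0),[np.round(np.linalg.norm(b[i]-b[i-1]),4) for i in range(4)])
y=(b[0]+b[3]-b[1]-b[2]); print('yaw',np.arctan2(-y[0],y[1]))
r=[f(628,198,.08),f(731,228,.08)];print(r)
```

```text
cam [ 0.34490912 -0.09012591  1.43474055]
[[0.6066 0.2722 0.036 ]
 [0.6126 0.1141 0.036 ]
 [0.417  0.1062 0.036 ]
 [0.4116 0.2624 0.036 ]] [0.51195056 0.18873585 0.036     ]
edges [np.float64(0.1952), np.float64(0.1581), np.float64(0.1958), np.float64(0.1563)]
yaw x 0.04519230405453285
yaw y 0.0361766130330443
[[ 0.5344 -0.1198  0.026 ]
 [ 0.5138 -0.2147  0.026 ]
 [ 0.461  -0.2048  0.026 ]
 [ 0.4793 -0.1082  0.026 ]] [ 0.49711213 -0.16187437  0.026     ] [np.float64(0.0564), np.float64(0.0971), np.float64(0.0538), np.float64(0.0982)]
yaw -0.20084238654799616
[array([ 0.51307711, -0.12702861,  0.08      ]), array([ 0.49417994, -0.19658795,  0.08      ])]
```

```bash
cat >> h.py <<'E'
def plan(pos, yaw=None):
    """delta_pos (normalised), delta_rot so that tool x down and jaw y along world yaw (mod pi)"""
    s=ctrl.get_state(); A=R.from_quat(s['tcp_rot']); dp=np.array(pos)-s['eef_pos']; print('t',round(s['time'],2),'pos',np.round(s['eef_pos'],4),'F',np.round(s['contact_force'],1),'open',round(s['opening'],3))
    M=A.as_matrix(); print('jaw yaw',np.arctan2(M[1,1],M[0,1]),'tool x',M[:,0].round(3))
    if yaw is not None:
        for k in(0,np.pi):
            y=np.array([np.cos(yaw+k),np.sin(yaw+k),0]);x=np.array([0,0,-1.])
            B=R.from_matrix(np.c_[x,y,np.cross(x,y)]); print(k>0,'dp',dp.round(4),'dr',((B*A.inv()).as_rotvec()/np.pi).round(4))
    else: print('dp',dp.round(4))
E
python3 - <<'E'
from h import *
plan([0.497,-0.162,0.225],-0.2); plan([0.54,0.19,0.15],0.042)
E
```

```text
t 0.1 pos [ 0.2501 -0.6263  0.2253] F [ 0.1 -0.2 -0.5] open 1.003
jaw yaw -1.191045649373953 tool x [-0.     0.002 -1.   ]
False dp [ 2.469e-01  4.643e-01 -3.000e-04] dr [-0.0005 -0.0005  0.3155]
True dp [ 2.469e-01  4.643e-01 -3.000e-04] dr [-5.000e-04  6.000e-04 -6.845e-01]
t 0.1 pos [ 0.2501 -0.6263  0.2253] F [ 0.1 -0.2 -0.5] open 1.003
jaw yaw -1.191045649373953 tool x [-0.     0.002 -1.   ]
False dp [ 0.2899  0.8163 -0.0753] dr [-0.0005 -0.0005  0.3925]
True dp [ 0.2899  0.8163 -0.0753] dr [-6.000e-04  5.000e-04 -6.075e-01]
```

Call:
play_rows --targets '[{"delta_pos": [0.25,0.46,0.0],"delta_rot": [0,0,0.3155],"claw": 85},{"delta_pos": [0.25,0.46,0.0],"delta_rot": [0,0,0.3155],"claw": 85},{"delta_pos": [0.25,0.46,0.0],"delta_rot": [0,0,0.3155],"claw": 85},{"delta_pos": [0.25,0.46,0.0],"delta_rot": [0,0,0.3155],"claw": 85},{"delta_pos": [0.25,0.46,0.0],"delta_rot": [0,0,0.3155],"claw": 85},{"delta_pos": [0.25,0.46,0.0],"delta_rot": [0,0,0.3155],"claw": 85},{"delta_pos": [0.25,0.46,0.0],"delta_rot": [0,0,0.3155],"claw": 85},{"delta_pos": [0.25,0.46,0.0],"delta_rot": [0,0,0.3155],"claw": 85},{"delta_pos": [0.25,0.46,0.0],"delta_rot": [0,0,0.3155],"claw": 85},{"delta_pos": [0.25,0.46,0.0],"delta_rot": [0,0,0.3155],"claw": 85},{"delta_pos": [0.25,0.46,0.0],"delta_rot": [0,0,0.3155],"claw": 85},{"delta_pos": [0.25,0.46,0.0],"delta_rot": [0,0,0.3155],"claw": 85},{"delta_pos": [0.25,0.46,0.0],"delta_rot": [0,0,0.3155],"claw": 85},{"delta_pos": [0.25,0.46,0.0],"delta_rot": [0,0,0.3155],"claw": 85},{"delta_pos": [0.25,0.46,0.0],"delta_rot": [0,0,0.3155],"claw": 85},{"delta_pos": [0.25,0.46,0.0],"delta_rot": [0,0,0.3155],"claw": 85},{"delta_pos": [0.25,0.46,0.0],"delta_rot": [0,0,0.3155],"claw": 85},{"delta_pos": [0.25,0.46,0.0],"delta_rot": [0,0,0.3155],"claw": 85}]'

```text
time: 1.6
eef_pos: [0.4996, -0.1674, 0.2251]
tcp_rot: [-0.547, -0.448, 0.548, -0.446]
contact_force: [0.5, 0.4, -0.0]
opening: 0.993
```

Run:
```python
from h import *
snap('wrist','w1')
plan([0.535,0.19,0.225],0.042)
```

```text
t 1.65 pos [ 0.4997 -0.1674  0.2251] F [-0.6 -0.2  0.8] open 0.996
jaw yaw -0.20183731896497165 tool x [-0.002  0.001 -1.   ]
False dp [ 3.530e-02  3.574e-01 -1.000e-04] dr [-0.0001 -0.0008  0.0776]
True dp [ 3.530e-02  3.574e-01 -1.000e-04] dr [-1.100e-03  2.000e-04 -9.224e-01]
```

View pics/w1.png

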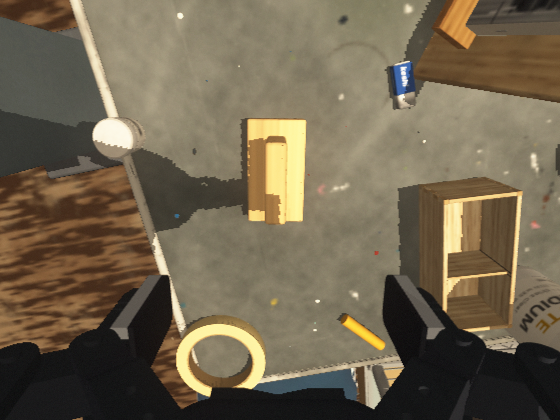

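Run:
```python
from h import *
d=np.load('pics/w1.npz');T=d['T'];print('cam',-T[:3,:3].T@T[:3,3])
b=np.array([w('w1',*p,.026) for p in((248,118),(306,119),(304,221),(248,220))])
print(b.round(4),b.mean(0),[np.round(np.linalg.norm(b[i]-b[i-1]),4) for i in range(4)])
for p in((266,137),(287,137),(286,208),(265,208)): print(w('w1',*p,.08).round(4))
for p in((266,137),(287,137),(286,222),(265,222)): print(w('w1',*p,.08).round(4))
```

```text
cam [ 0.51445917 -0.09480565  0.37192071]
[[ 0.4843 -0.1066  0.026 ]
 [ 0.5365 -0.1181  0.026 ]
 [ 0.517  -0.2154  0.026 ]
 [ 0.4623 -0.2032  0.026 ]] [ 0.5000273  -0.16083485  0.026     ] [np.float64(0.0991), np.float64(0.0534), np.float64(0.0992), np.float64(0.0561)]
[ 0.4997 -0.1218  0.08  ]
[ 0.5159 -0.1251  0.08  ]
[ 0.5039 -0.1823  0.08  ]
[ 0.4867 -0.1788  0.08  ]
[ 0.4997 -0.1218  0.08  ]
[ 0.5159 -0.1251  0.08  ]
[ 0.5015 -0.1944  0.08  ]
[ 0.4841 -0.1909  0.08  ]
```

Call:
play_rows --targets '[{"delta_pos": [0.035,0.357,0.0],"delta_rot": [0,-0.001,0.0776],"claw": 0},{"delta_pos": [0.035,0.357,0.0],"delta_rot": [0,-0.001,0.0776],"claw": 0},{"delta_pos": [0.035,0.357,0.0],"delta_rot": [0,-0.001,0.0776],"claw": 0},{"delta_pos": [0.035,0.357,0.0],"delta_rot": [0,-0.001,0.0776],"claw": 0},{"delta_pos": [0.035,0.357,0.0],"delta_rot": [0,-0.001,0.0776],"claw": 0},{"delta_pos": [0.035,0.357,0.0],"delta_rot": [0,-0.001,0.0776],"claw": 0},{"delta_pos": [0.035,0.357,0.0],"delta_rot": [0,-0.001,0.0776],"claw": 0},{"delta_pos": [0.035,0.357,0.0],"delta_rot": [0,-0.001,0.0776],"claw": 0},{"delta_pos": [0.035,0.357,0.0],"delta_rot": [0,-0.001,0.0776],"claw": 0},{"delta_pos": [0.035,0.357,0.0],"delta_rot": [0,-0.001,0.0776],"claw": 0},{"delta_pos": [0.035,0.357,0.0],"delta_rot": [0,-0.001,0.0776],"claw": 0},{"delta_pos": [0.035,0.357,0.0],"delta_rot": [0,-0.001,0.0776],"claw": 0},{"delta_pos": [0.035,0.357,0.0],"delta_rot": [0,-0.001,0.0776],"claw": 0}]'

```text
time: 2.73
eef_pos: [0.5348, 0.1881, 0.2251]
tcp_rot: [0.49, 0.51, -0.49, 0.51]
contact_force: [-0.6, 0.2, 0.6]
opening: -0.001
```

Run:
```python
from h import *
snap('wrist','w2')
plan([0.535,0.19,0.10],0.042)
```

```text
t 2.78 pos [0.5349 0.188  0.2251] F [-0.1 -0.1  0.1] open 0.001
jaw yaw 0.03961355506177112 tool x [ 0.001  0.    -1.   ]
False dp [ 1.000e-04  2.000e-03 -1.251e-01] dr [-0.0001  0.0002  0.0008]
True dp [ 1.000e-04  2.000e-03 -1.251e-01] dr [ 4.000e-04  1.000e-04 -9.992e-01]
```

View pics/w2.png

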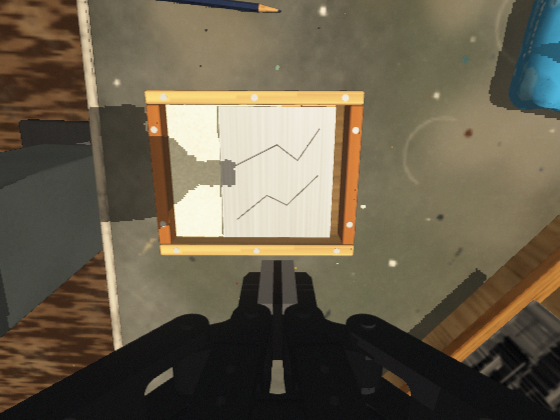

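Run:
```python
from h import *
c=np.array([w('w2',*p,.036) for p in((146,91),(364,91),(353,255),(162,255))])
print(c.round(4),c.mean(0),[np.round(np.linalg.norm(c[i]-c[i-1]),4) for i in range(4)])
x=c[1]+c[2]-c[0]-c[3]; print(np.arctan2(x[1],x[0])); y=c[0]+c[1]-c[2]-c[3]; print(np.arctan2(-y[0],y[1]))
for u in((219,175),(333,175),(350,175)): print(w('w2',*u,.026))
```

```text
[[0.4169 0.2633 0.036 ]
 [0.6075 0.2711 0.036 ]
 [0.6139 0.1151 0.036 ]
 [0.4228 0.1074 0.036 ]] [0.51527745 0.18923417 0.036     ] [np.float64(0.156), np.float64(0.1908), np.float64(0.1562), np.float64(0.1913)]
0.04042874674072603
0.03895682733176588
[0.47874539 0.18906118 0.026     ]
[0.58849396 0.1935025  0.026     ]
[0.60487002 0.19416521 0.026     ]
```

Call:
play_rows --targets '[{"delta_pos": [0.005,0.002,-0.04],"delta_rot": [0,0,0],"claw": 0},{"delta_pos": [0.005,0.002,-0.08],"delta_rot": [0,0,0],"claw": 0},{"delta_pos": [0.005,0.002,-0.12],"delta_rot": [0,0,0],"claw": 0},{"delta_pos": [0.005,0.002,-0.15],"delta_rot": [0,0,0],"claw": 0},{"delta_pos": [0.005,0.002,-0.16],"delta_rot": [0,0,0],"claw": 0},{"delta_pos": [0.005,0.002,-0.163],"delta_rot": [0,0,0],"claw": 0},{"delta_pos": [0.005,0.002,-0.165],"delta_rot": [0,0,0],"claw": 0},{"delta_pos": [0.005,0.002,-0.165],"delta_rot": [0,0,0],"claw": 0},{"delta_pos": [0.005,0.002,-0.165],"delta_rot": [0,0,0],"claw": 0}]'

```text
time: 3.53
eef_pos: [0.5419, 0.1902, 0.0628]
tcp_rot: [0.492, 0.509, -0.488, 0.511]
contact_force: [-0.1, 0.3, -0.2]
opening: -0.0
```

Call:
play_rows --targets '[{"delta_pos": [0,0,-0.0005],"delta_rot": [0,0,0],"claw": 0},{"delta_pos": [0,0,-0.001],"delta_rot": [0,0,0],"claw": 0},{"delta_pos": [0,0,-0.0015],"delta_rot": [0,0,0],"claw": 0},{"delta_pos": [0,0,-0.002],"delta_rot": [0,0,0],"claw": 0},{"delta_pos": [0,0,-0.0025],"delta_rot": [0,0,0],"claw": 0},{"delta_pos": [0,0,-0.003],"delta_rot": [0,0,0],"claw": 0}]'

```text
time: 4.03
eef_pos: [0.5418, 0.1902, 0.0597]
tcp_rot: [0.492, 0.509, -0.489, 0.511]
contact_force: [-0.4, -0.0, 0.3]
opening: -0.002
```

Call:
play_rows --targets '[{"delta_pos": [0,0,-0.0005],"delta_rot": [0,0,0],"claw": 0},{"delta_pos": [0,0,-0.001],"delta_rot": [0,0,0],"claw": 0},{"delta_pos": [0,0,-0.0015],"delta_rot": [0,0,0],"claw": 0},{"delta_pos": [0,0,-0.002],"delta_rot": [0,0,0],"claw": 0}]'

```text
time: 4.37
eef_pos: [0.5417, 0.1902, 0.0576]
tcp_rot: [0.492, 0.509, -0.489, 0.511]
contact_force: [-0.2, -0.4, -0.7]
opening: 0.002
```

Call:
play_rows --targets '[{"delta_pos": [0,0,-0.0005],"delta_rot": [0,0,0],"claw": 0},{"delta_pos": [0,0,-0.001],"delta_rot": [0,0,0],"claw": 0},{"delta_pos": [0,0,-0.0015],"delta_rot": [0,0,0],"claw": 0}]'

```text
time: 4.62
eef_pos: [0.5417, 0.1902, 0.056]
tcp_rot: [0.492, 0.509, -0.489, 0.511]
contact_force: [-0.4, 0.0, -0.4]
opening: 0.0
```

Call:
play_rows --targets '[{"delta_pos": [0,0,-0.0005],"delta_rot": [0,0,0],"claw": 0},{"delta_pos": [0,0,-0.001],"delta_rot": [0,0,0],"claw": 0},{"delta_pos": [0,0,-0.0015],"delta_rot": [0,0,0],"claw": 0}]'

```text
time: 4.87
eef_pos: [0.5417, 0.1902, 0.0544]
tcp_rot: [0.492, 0.509, -0.489, 0.511]
contact_force: [0.2, -0.7, 0.1]
opening: 0.002
```

Call:
play_rows --targets '[{"delta_pos": [0,0,-0.0005],"delta_rot": [0,0,0],"claw": 0},{"delta_pos": [0,0,-0.001],"delta_rot": [0,0,0],"claw": 0}]'

```text
time: 5.03
eef_pos: [0.5417, 0.1902, 0.0534]
tcp_rot: [0.492, 0.509, -0.489, 0.511]
contact_force: [0.2, -0.3, -0.1]
opening: -0.002
```

Call:
play_rows --targets '[{"delta_pos": [0,0,-0.0005],"delta_rot": [0,0,0],"claw": 0},{"delta_pos": [0,0,-0.001],"delta_rot": [0,0,0],"claw": 0}]'

```text
time: 5.2
eef_pos: [0.5417, 0.1902, 0.0524]
tcp_rot: [0.492, 0.509, -0.489, 0.511]
contact_force: [0.4, -0.1, -0.4]
opening: -0.005
```

Call:
play_rows --targets '[{"delta_pos": [0,0,-0.0005],"delta_rot": [0,0,0],"claw": 0},{"delta_pos": [0,0,-0.001],"delta_rot": [0,0,0],"claw": 0}]'

```text
time: 5.37
eef_pos: [0.5417, 0.1902, 0.0513]
tcp_rot: [0.492, 0.509, -0.489, 0.511]
contact_force: [0.5, 0.3, 0.9]
opening: 0.004
```

Call:
play_rows --targets '[{"delta_pos": [0,0,-0.0005],"delta_rot": [0,0,0],"claw": 0},{"delta_pos": [0,0,-0.001],"delta_rot": [0,0,0],"claw": 0}]'

```text
time: 5.53
eef_pos: [0.5417, 0.1902, 0.0502]
tcp_rot: [0.491, 0.509, -0.489, 0.511]
contact_force: [0.4, -0.6, 0.0]
opening: -0.004
```

Call:
play_rows --targets '[{"delta_pos": [0,0,-0.0005],"delta_rot": [0,0,0],"claw": 0},{"delta_pos": [0,0,-0.001],"delta_rot": [0,0,0],"claw": 0}]'

```text
time: 5.7
eef_pos: [0.5417, 0.1902, 0.0492]
tcp_rot: [0.491, 0.509, -0.489, 0.511]
contact_force: [0.4, 0.7, -0.9]
opening: 0.002
```

Call:
play_rows --targets '[{"delta_pos": [0,0,-0.0005],"delta_rot": [0,0,0],"claw": 0},{"delta_pos": [0,0,-0.001],"delta_rot": [0,0,0],"claw": 0}]'

```text
time: 5.87
eef_pos: [0.5417, 0.1902, 0.0481]
tcp_rot: [0.491, 0.509, -0.489, 0.511]
contact_force: [-0.2, 0.3, 0.6]
opening: -0.003
```

Call:
play_rows --targets '[{"delta_pos": [0,0,-0.0005],"delta_rot": [0,0,0],"claw": 0},{"delta_pos": [0,0,-0.001],"delta_rot": [0,0,0],"claw": 0}]'

```text
time: 6.03
eef_pos: [0.5417, 0.1902, 0.047]
tcp_rot: [0.491, 0.509, -0.489, 0.511]
contact_force: [0.4, 0.2, 0.2]
opening: 0.002
```

Call:
play_rows --targets '[{"delta_pos": [0,0,-0.0005],"delta_rot": [0,0,0],"claw": 0},{"delta_pos": [0,0,-0.001],"delta_rot": [0,0,0],"claw": 0}]'

```text
time: 6.2
eef_pos: [0.5417, 0.1902, 0.046]
tcp_rot: [0.491, 0.509, -0.489, 0.511]
contact_force: [-0.0, -1.2, -0.6]
opening: -0.002
```

Call:
play_rows --targets '[{"delta_pos": [0,0,-0.0005],"delta_rot": [0,0,0],"claw": 0},{"delta_pos": [0,0,-0.001],"delta_rot": [0,0,0],"claw": 0}]'

```text
time: 6.37
eef_pos: [0.5417, 0.1902, 0.0449]
tcp_rot: [0.491, 0.509, -0.489, 0.511]
contact_force: [0.0, 0.2, 0.5]
opening: 0.002
```

Call:
play_rows --targets '[{"delta_pos": [0,0,-0.0005],"delta_rot": [0,0,0],"claw": 0},{"delta_pos": [0,0,-0.001],"delta_rot": [0,0,0],"claw": 0}]'

```text
time: 6.53
eef_pos: [0.5417, 0.1902, 0.0439]
tcp_rot: [0.491, 0.509, -0.489, 0.511]
contact_force: [-0.4, 0.6, -0.7]
opening: -0.001
```

Call:
play_rows --targets '[{"delta_pos": [0,0,-0.0005],"delta_rot": [0,0,0],"claw": 0},{"delta_pos": [0,0,-0.001],"delta_rot": [0,0,0],"claw": 0}]'

```text
time: 6.7
eef_pos: [0.5416, 0.1902, 0.0428]
tcp_rot: [0.491, 0.509, -0.489, 0.511]
contact_force: [-0.1, 0.7, 0.5]
opening: -0.0
```

Call:
play_rows --targets '[{"delta_pos": [0,0,-0.0005],"delta_rot": [0,0,0],"claw": 0},{"delta_pos": [0,0,-0.001],"delta_rot": [0,0,0],"claw": 0}]'

```text
time: 6.87
eef_pos: [0.5416, 0.1902, 0.0417]
tcp_rot: [0.491, 0.509, -0.489, 0.511]
contact_force: [0.1, 0.5, -0.2]
opening: 0.0
```

Run:
```python
from h import *
snap('wrist','w3')
print(px('w3',[.5416,.1902,.0167]))
```

```text
(np.float64(277.46100891134506), np.float64(250.1973859075363))
```

View pics/w3.png

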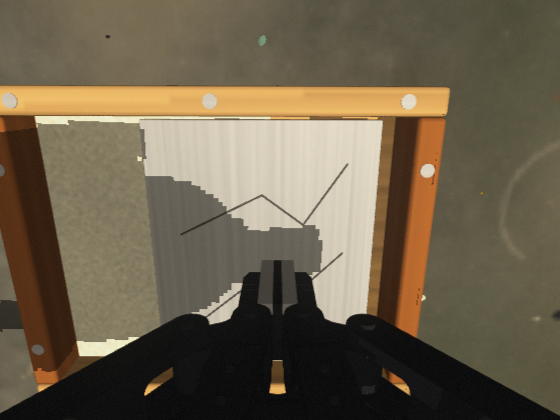

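Run:
```python
from h import *
for d in (.025,.02,.012,.005):
  print(d,[np.round(px('w3',[.5416,.1902+o,.0417-d]),0) for o in (0,.005,.011)])
```

```text
0.025 [array([277., 250.]), array([278., 241.]), array([278., 230.])]
0.02 [array([278., 254.]), array([278., 245.]), array([278., 233.])]
0.012 [array([278., 261.]), array([278., 251.]), array([279., 240.])]
0.005 [array([278., 268.]), array([278., 258.]), array([279., 245.])]
```

Call:
play_rows --targets '[{"delta_pos": [0,0,-0.0005],"delta_rot": [0,0,0],"claw": 0},{"delta_pos": [0,0,-0.001],"delta_rot": [0,0,0],"claw": 0}]'

```text
time: 7.08
eef_pos: [0.5416, 0.1902, 0.0406]
tcp_rot: [0.491, 0.509, -0.489, 0.511]
contact_force: [-0.3, 0.5, -0.2]
opening: -0.002
```

Call:
play_rows --targets '[{"delta_pos": [0,0,-0.0005],"delta_rot": [0,0,0],"claw": 0},{"delta_pos": [0,0,-0.001],"delta_rot": [0,0,0],"claw": 0}]'

```text
time: 7.25
eef_pos: [0.5416, 0.1902, 0.0395]
tcp_rot: [0.491, 0.509, -0.489, 0.511]
contact_force: [-0.7, 0.4, -0.1]
opening: -0.001
```

Call:
play_rows --targets '[{"delta_pos": [0,0,-0.0005],"delta_rot": [0,0,0],"claw": 0},{"delta_pos": [0,0,-0.001],"delta_rot": [0,0,0],"claw": 0}]'

```text
time: 7.42
eef_pos: [0.5416, 0.1902, 0.0385]
tcp_rot: [0.491, 0.509, -0.489, 0.511]
contact_force: [-0.2, -0.2, 0.1]
opening: -0.001
```

Call:
play_rows --targets '[{"delta_pos": [0,0,-0.0005],"delta_rot": [0,0,0],"claw": 0},{"delta_pos": [0,0,-0.001],"delta_rot": [0,0,0],"claw": 0}]'

```text
time: 7.58
eef_pos: [0.5416, 0.1902, 0.0374]
tcp_rot: [0.491, 0.509, -0.489, 0.511]
contact_force: [-0.0, -0.2, -0.1]
opening: 0.001
```

Call:
play_rows --targets '[{"delta_pos": [0,0,-0.0005],"delta_rot": [0,0,0],"claw": 0},{"delta_pos": [0,0,-0.001],"delta_rot": [0,0,0],"claw": 0}]'

```text
time: 7.75
eef_pos: [0.5415, 0.1902, 0.0363]
tcp_rot: [0.491, 0.509, -0.489, 0.511]
contact_force: [0.0, 0.3, 0.9]
opening: -0.001
```

Call:
play_rows --targets '[{"delta_pos": [0,0,-0.0005],"delta_rot": [0,0,0],"claw": 0},{"delta_pos": [0,0,-0.001],"delta_rot": [0,0,0],"claw": 0}]'

```text
time: 7.92
eef_pos: [0.5415, 0.1902, 0.0353]
tcp_rot: [0.491, 0.509, -0.489, 0.511]
contact_force: [0.0, -0.0, 0.4]
opening: 0.001
```

Call:
play_rows --targets '[{"delta_pos": [0,0,-0.0005],"delta_rot": [0,0,0],"claw": 0},{"delta_pos": [0,0,-0.001],"delta_rot": [0,0,0],"claw": 0}]'

```text
time: 8.08
eef_pos: [0.5415, 0.1902, 0.0342]
tcp_rot: [0.491, 0.509, -0.489, 0.511]
contact_force: [-0.1, -0.1, -0.8]
opening: -0.0
```

Call:
play_rows --targets '[{"delta_pos": [0,0,-0.0005],"delta_rot": [0,0,0],"claw": 0},{"delta_pos": [0,0,-0.001],"delta_rot": [0,0,0],"claw": 0}]'

```text
time: 8.25
eef_pos: [0.5415, 0.1902, 0.0331]
tcp_rot: [0.491, 0.509, -0.489, 0.511]
contact_force: [-0.5, 0.2, 0.8]
opening: 0.001
```

Call:
play_rows --targets '[{"delta_pos": [0,0,-0.0005],"delta_rot": [0,0,0],"claw": 0},{"delta_pos": [0,0,-0.001],"delta_rot": [0,0,0],"claw": 0}]'

```text
time: 8.42
eef_pos: [0.5415, 0.1902, 0.0321]
tcp_rot: [0.491, 0.509, -0.489, 0.511]
contact_force: [-0.6, 1.2, 0.6]
opening: -0.004
```

Call:
play_rows --targets '[{"delta_pos": [0,0,-0.0005],"delta_rot": [0,0,0],"claw": 0},{"delta_pos": [0,0,-0.001],"delta_rot": [0,0,0],"claw": 0}]'

```text
time: 8.58
eef_pos: [0.5415, 0.1902, 0.0311]
tcp_rot: [0.491, 0.509, -0.489, 0.511]
contact_force: [-0.5, -0.2, 0.5]
opening: 0.001
```

Run:
```python
from h import *
snap('scene','s2',(120,210,260,310),5)
s=ctrl.get_state(); print(s['eef_pos'],s['contact_force'],px('s2',s['eef_pos']),px('s2',s['eef_pos']-[0,0,.025]))
```

```text
[0.54143108 0.19015315 0.03094578] [ 0.42501496 -0.27654939 -0.71825586] (np.float64(178.7051990527596), np.float64(251.54320475169646)) (np.float64(179.70710502510914), np.float64(261.5736976551462))
```

View pics/s2.png

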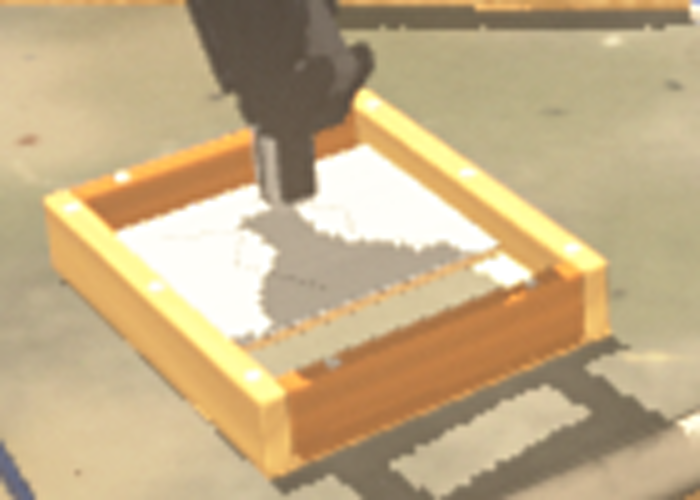

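The fingertip, at crop (287,205), is almost on the plate and about where the reported TCP projects. So the tip reaches less far ahead than the stated 25 mm. I'll keep feeling downward in 1 mm steps.

Call:
play_rows --targets '[{"delta_pos": [0,0,-0.0005],"delta_rot": [0,0,0],"claw": 0},{"delta_pos": [0,0,-0.001],"delta_rot": [0,0,0],"claw": 0}]'

```text
time: 8.8
eef_pos: [0.5414, 0.1902, 0.0299]
tcp_rot: [0.491, 0.509, -0.489, 0.511]
contact_force: [0.2, 0.3, 0.5]
opening: -0.004
```

Call:
play_rows --targets '[{"delta_pos": [0,0,-0.0005],"delta_rot": [0,0,0],"claw": 0},{"delta_pos": [0,0,-0.001],"delta_rot": [0,0,0],"claw": 0}]'

```text
time: 8.97
eef_pos: [0.5414, 0.1902, 0.0288]
tcp_rot: [0.491, 0.509, -0.489, 0.511]
contact_force: [0.9, 0.1, 0.2]
opening: 0.001
```

Call:
play_rows --targets '[{"delta_pos": [0,0,-0.0005],"delta_rot": [0,0,0],"claw": 0},{"delta_pos": [0,0,-0.001],"delta_rot": [0,0,0],"claw": 0}]'

```text
time: 9.13
eef_pos: [0.5414, 0.1901, 0.0278]
tcp_rot: [0.491, 0.509, -0.489, 0.511]
contact_force: [0.1, -0.7, -0.2]
opening: 0.002
```

Call:
play_rows --targets '[{"delta_pos": [0,0,-0.0005],"delta_rot": [0,0,0],"claw": 0},{"delta_pos": [0,0,-0.001],"delta_rot": [0,0,0],"claw": 0}]'

```text
time: 9.3
eef_pos: [0.5414, 0.1901, 0.0267]
tcp_rot: [0.491, 0.509, -0.489, 0.511]
contact_force: [1.0, 0.5, -0.2]
opening: -0.001
```

Call:
play_rows --targets '[{"delta_pos": [0,0,-0.0005],"delta_rot": [0,0,0],"claw": 0},{"delta_pos": [0,0,-0.001],"delta_rot": [0,0,0],"claw": 0}]'

```text
time: 9.47
eef_pos: [0.5414, 0.1901, 0.0256]
tcp_rot: [0.491, 0.509, -0.489, 0.511]
contact_force: [0.0, 0.2, 0.4]
opening: -0.001
```

Call:
play_rows --targets '[{"delta_pos": [0,0,-0.0005],"delta_rot": [0,0,0],"claw": 0},{"delta_pos": [0,0,-0.001],"delta_rot": [0,0,0],"claw": 0}]'

```text
time: 9.63
eef_pos: [0.5414, 0.1901, 0.0246]
tcp_rot: [0.491, 0.509, -0.489, 0.511]
contact_force: [0.2, -0.6, -0.0]
opening: 0.0
```

Call:
play_rows --targets '[{"delta_pos": [0,0,-0.0005],"delta_rot": [0,0,0],"claw": 0},{"delta_pos": [0,0,-0.001],"delta_rot": [0,0,0],"claw": 0}]'

```text
time: 9.8
eef_pos: [0.5414, 0.1901, 0.0235]
tcp_rot: [0.491, 0.509, -0.489, 0.511]
contact_force: [0.1, 0.5, -0.2]
opening: 0.001
```

Call:
play_rows --targets '[{"delta_pos": [0,0,-0.0005],"delta_rot": [0,0,0],"claw": 0},{"delta_pos": [0,0,-0.001],"delta_rot": [0,0,0],"claw": 0}]'

```text
time: 9.97
eef_pos: [0.5414, 0.1901, 0.0225]
tcp_rot: [0.491, 0.509, -0.489, 0.511]
contact_force: [1.0, 0.7, -0.5]
opening: 0.003
```

Call:
play_rows --targets '[{"delta_pos": [0,0,-0.0005],"delta_rot": [0,0,0],"claw": 0},{"delta_pos": [0,0,-0.001],"delta_rot": [0,0,0],"claw": 0}]'

```text
time: 10.13
eef_pos: [0.5414, 0.1901, 0.0214]
tcp_rot: [0.491, 0.509, -0.489, 0.511]
contact_force: [-0.4, 0.5, 0.6]
opening: 0.002
```

Call:
play_rows --targets '[{"delta_pos": [0,0,-0.0005],"delta_rot": [0,0,0],"claw": 0},{"delta_pos": [0,0,-0.001],"delta_rot": [0,0,0],"claw": 0}]'

```text
time: 10.3
eef_pos: [0.5414, 0.1902, 0.0204]
tcp_rot: [0.491, 0.509, -0.489, 0.511]
contact_force: [-0.4, 0.1, -0.7]
opening: 0.001
```

Run:
```python
from h import *
snap('scene','s3',(140,220,220,280),10)
s=ctrl.get_state(); print(s['eef_pos'],s['contact_force'],px('s3',s['eef_pos']),px('s3',s['eef_pos']-[0,0,.025]))
a=cv2.imread('pics/t1_raw.png')
```

```text
[0.54129328 0.19012832 0.02025041] [ 0.28840641 -0.01083474 -0.0834573 ] (np.float64(179.17636496335774), np.float64(255.88243999393325)) (np.float64(180.16930759598046), np.float64(265.8269940619484))
```

View pics/s3.png

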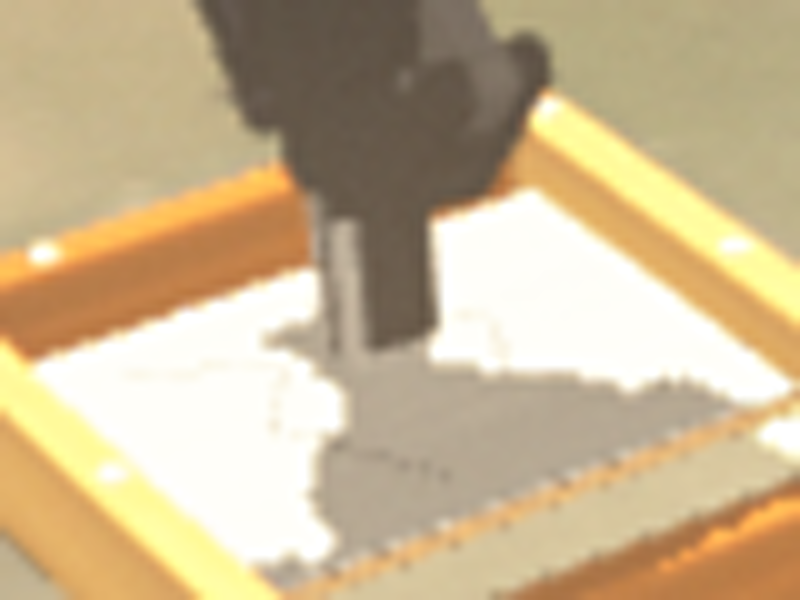

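Run:
```python
from h import *
for z in (.012,.016,.02,.024,.028,.032):
  o=[]
  for p in((220,110),(220,170),(221,232)):
    q=np.array(px('s3',w('w2',*p,z))); q=(q-[140,220])*10+5; o+=list(q.round(0))
  # line height at middle
  print(z,o,[round(o[i+1]-(580-(o[i]-300)*185/490),1) for i in (0,2,4)])
# check with rim screws: near-left screw etc. w2 rim corner
for p in((364,91),(353,255),(346,98)): print((np.array(px('s3',w('w2',*p,.036)))-[140,220])*10+5)
```

```text
0.012 [np.float64(277.0), np.float64(624.0), np.float64(537.0), np.float64(529.0), np.float64(813.0), np.float64(425.0)] [np.float64(35.3), np.float64(38.5), np.float64(38.7)]
0.016 [np.float64(274.0), np.float64(606.0), np.float64(531.0), np.float64(512.0), np.float64(804.0), np.float64(410.0)] [np.float64(16.2), np.float64(19.2), np.float64(20.3)]
0.02 [np.float64(270.0), np.float64(588.0), np.float64(525.0), np.float64(496.0), np.float64(796.0), np.float64(395.0)] [np.float64(-3.3), np.float64(0.9), np.float64(2.3)]
0.024 [np.float64(266.0), np.float64(570.0), np.float64(519.0), np.float64(479.0), np.float64(787.0), np.float64(380.0)] [np.float64(-22.8), np.float64(-18.3), np.float64(-16.1)]
0.028 [np.float64(262.0), np.float64(552.0), np.float64(512.0), np.float64(462.0), np.float64(778.0), np.float64(364.0)] [np.float64(-42.3), np.float64(-38.0), np.float64(-35.5)]
0.032 [np.float64(258.0), np.float64(534.0), np.float64(506.0), np.float64(446.0), np.float64(770.0), np.float64(349.0)] [np.float64(-61.9), np.float64(-56.2), np.float64(-53.6)]
[-96.65088478 290.07934476]
[541.71863925  73.50323862]
[-39.45976188 309.77356007]
```

Call:
play_rows --targets '[{"delta_pos": [0,0,-0.0005],"delta_rot": [0,0,0],"claw": 0},{"delta_pos": [0,0,-0.001],"delta_rot": [0,0,0],"claw": 0}]'

```text
time: 10.52
eef_pos: [0.5413, 0.1901, 0.0192]
tcp_rot: [0.491, 0.509, -0.489, 0.511]
contact_force: [-0.2, -0.3, -0.2]
opening: -0.003
```

Call:
play_rows --targets '[{"delta_pos": [0,0,-0.0005],"delta_rot": [0,0,0],"claw": 0},{"delta_pos": [0,0,-0.001],"delta_rot": [0,0,0],"claw": 0}]'

```text
time: 10.68
eef_pos: [0.5413, 0.1901, 0.0181]
tcp_rot: [0.491, 0.509, -0.489, 0.511]
contact_force: [0.8, -0.8, -0.3]
opening: -0.002
```

Call:
play_rows --targets '[{"delta_pos": [0,0,-0.0005],"delta_rot": [0,0,0],"claw": 0},{"delta_pos": [0,0,-0.001],"delta_rot": [0,0,0],"claw": 0}]'

```text
time: 10.85
eef_pos: [0.5413, 0.1901, 0.0171]
tcp_rot: [0.491, 0.509, -0.489, 0.511]
contact_force: [-1.1, 0.4, 0.0]
opening: -0.002
```

Call:
play_rows --targets '[{"delta_pos": [0,0,-0.0005],"delta_rot": [0,0,0],"claw": 0},{"delta_pos": [0,0,-0.001],"delta_rot": [0,0,0],"claw": 0}]'

```text
time: 11.02
eef_pos: [0.5413, 0.1901, 0.016]
tcp_rot: [0.491, 0.509, -0.489, 0.511]
contact_force: [0.5, -0.1, 0.1]
opening: -0.001
```

Call:
play_rows --targets '[{"delta_pos": [0,0,-0.0005],"delta_rot": [0,0,0],"claw": 0},{"delta_pos": [0,0,-0.001],"delta_rot": [0,0,0],"claw": 0}]'

```text
time: 11.18
eef_pos: [0.5413, 0.1901, 0.0157]
tcp_rot: [0.491, 0.509, -0.489, 0.51]
contact_force: [-4.1, -1.7, 8.4]
opening: 0.002
```

Call:
play_rows --targets '[{"delta_pos": [0,0,-0.0005],"delta_rot": [0,0,0],"claw": 0},{"delta_pos": [0,0,-0.001],"delta_rot": [0,0,0],"claw": 0}]'

```text
time: 11.35
eef_pos: [0.5414, 0.1901, 0.0157]
tcp_rot: [0.491, 0.509, -0.489, 0.51]
contact_force: [-4.0, -1.4, 8.5]
opening: 0.0
```

Call:
play_rows --targets '[{"delta_pos": [0,0,-0.001],"delta_rot": [0,0,0],"claw": 0},{"delta_pos": [0,0,-0.0015],"delta_rot": [0,0,0],"claw": 0},{"delta_pos": [0,0,-0.0015],"delta_rot": [0,0,0],"claw": 0},{"delta_pos": [0,0,-0.0015],"delta_rot": [0,0,0],"claw": 0}]'

```text
time: 11.68
eef_pos: [0.542, 0.1902, 0.0157]
tcp_rot: [0.491, 0.509, -0.489, 0.511]
contact_force: [-3.9, -0.8, 9.0]
opening: 0.002
```

Call:
play_rows --targets '[{"delta_pos": [-0.001,0,-0.0015],"delta_rot": [0,0,0],"claw": 0},{"delta_pos": [-0.0025,0,-0.002],"delta_rot": [0,0,0],"claw": 0},{"delta_pos": [-0.004,0,-0.002],"delta_rot": [0,0,0],"claw": 0},{"delta_pos": [-0.006,0,-0.002],"delta_rot": [0,0,0],"claw": 0}]'

```text
time: 12.02
eef_pos: [0.5392, 0.1904, 0.0157]
tcp_rot: [0.493, 0.507, -0.487, 0.512]
contact_force: [3.4, -0.6, 5.4]
opening: 0.0
```

Call:
play_rows --targets '[{"delta_pos": [-0.002,0,-0.0025],"delta_rot": [0,0,0],"claw": 0},{"delta_pos": [-0.004,0,-0.003],"delta_rot": [0,0,0],"claw": 0},{"delta_pos": [-0.006,0,-0.003],"delta_rot": [0,0,0],"claw": 0},{"delta_pos": [-0.008,0,-0.003],"delta_rot": [0,0,0],"claw": 0}]'

```text
time: 12.35
eef_pos: [0.5353, 0.1903, 0.0157]
tcp_rot: [0.495, 0.505, -0.484, 0.515]
contact_force: [3.6, -2.9, 9.0]
opening: -0.001
```

Call:
play_rows --targets '[{"delta_pos": [-0.002,0,-0.003],"delta_rot": [0,0,0],"claw": 0},{"delta_pos": [-0.005,0,-0.004],"delta_rot": [0,0,0],"claw": 0},{"delta_pos": [-0.008,0,-0.004],"delta_rot": [0,0,0],"claw": 0},{"delta_pos": [-0.011,0,-0.004],"delta_rot": [0,0,0],"claw": 0},{"delta_pos": [-0.014,0,-0.004],"delta_rot": [0,0,0],"claw": 0}]'

```text
time: 12.77
eef_pos: [0.5264, 0.19, 0.0157]
tcp_rot: [0.498, 0.502, -0.481, 0.518]
contact_force: [3.3, -3.7, 13.1]
opening: 0.005
```

Run:
```python
from h import *
plan([0.48,0.188,0.0157],0.04)
```

```text
t 12.77 pos [0.5264 0.19   0.0157] F [ 3.3 -3.7 13.1] open 0.005
jaw yaw 0.041210796961939966 tool x [ 0.032  0.001 -0.999]
False dp [-0.0464 -0.002   0.    ] dr [-0.0003  0.0102 -0.0004]
True dp [-0.0464 -0.002   0.    ] dr [-1.610e-02 -5.000e-04  9.995e-01]
```

Call:
play_rows --targets '[{"delta_pos": [-0.002,0,-0.003],"delta_rot": [0,0.002,0],"claw": 0},{"delta_pos": [-0.005,0,-0.004],"delta_rot": [0,0.004,0],"claw": 0},{"delta_pos": [-0.008,0,-0.004],"delta_rot": [0,0.006,0],"claw": 0},{"delta_pos": [-0.011,0,-0.004],"delta_rot": [0,0.008,0],"claw": 0},{"delta_pos": [-0.014,-0.001,-0.004],"delta_rot": [0,0.01,0],"claw": 0},{"delta_pos": [-0.017,-0.001,-0.004],"delta_rot": [0,0.01,0],"claw": 0},{"delta_pos": [-0.02,-0.001,-0.004],"delta_rot": [0,0.01,0],"claw": 0}]'

```text
time: 13.35
eef_pos: [0.5117, 0.1894, 0.0156]
tcp_rot: [0.493, 0.508, -0.486, 0.513]
contact_force: [3.8, -1.3, 12.1]
opening: 0.001
```

Call:
play_rows --targets '[{"delta_pos": [-0.002,0,-0.003],"delta_rot": [0,0.002,0],"claw": 0},{"delta_pos": [-0.005,0,-0.004],"delta_rot": [0,0.004,0],"claw": 0},{"delta_pos": [-0.008,0,-0.004],"delta_rot": [0,0.006,0],"claw": 0},{"delta_pos": [-0.011,0,-0.004],"delta_rot": [0,0.006,0],"claw": 0},{"delta_pos": [-0.014,-0.001,-0.004],"delta_rot": [0,0.006,0],"claw": 0}]'

```text
time: 13.77
eef_pos: [0.503, 0.1891, 0.0157]
tcp_rot: [0.492, 0.51, -0.487, 0.511]
contact_force: [4.7, 2.8, 11.8]
opening: 0.001
```

Call:
play_rows --targets '[{"delta_pos": [-0.002,0,-0.003],"delta_rot": [0,0,0],"claw": 0},{"delta_pos": [-0.005,0,-0.004],"delta_rot": [0,0.001,0],"claw": 0},{"delta_pos": [-0.008,0,-0.004],"delta_rot": [0,0.002,0],"claw": 0},{"delta_pos": [-0.011,0,-0.004],"delta_rot": [0,0.002,0],"claw": 0},{"delta_pos": [-0.014,-0.001,-0.004],"delta_rot": [0,0.002,0],"claw": 0}]'

```text
time: 14.18
eef_pos: [0.4944, 0.1888, 0.0156]
tcp_rot: [0.494, 0.509, -0.485, 0.511]
contact_force: [4.0, 2.3, 12.4]
opening: -0.0
```

Call:
play_rows --targets '[{"delta_pos": [-0.002,0,-0.003],"delta_rot": [0,0,0],"claw": 0},{"delta_pos": [-0.004,0,-0.004],"delta_rot": [0,0.001,0],"claw": 0},{"delta_pos": [-0.006,0,-0.004],"delta_rot": [0,0.002,0],"claw": 0},{"delta_pos": [-0.008,0,-0.004],"delta_rot": [0,0.002,0],"claw": 0}]'

```text
time: 14.52
eef_pos: [0.4918, 0.1887, 0.0156]
tcp_rot: [0.496, 0.507, -0.484, 0.513]
contact_force: [4.2, -3.7, 12.5]
opening: 0.002
```

Call:
play_rows --targets '[{"delta_pos": [-0.003,0,-0.003],"delta_rot": [0,0,0],"claw": 0},{"delta_pos": [-0.006,0,-0.004],"delta_rot": [0,0.003,0],"claw": 0},{"delta_pos": [-0.009,0,-0.004],"delta_rot": [0,0.006,0],"claw": 0},{"delta_pos": [-0.012,0,-0.004],"delta_rot": [0,0.006,0],"claw": 0},{"delta_pos": [-0.012,0,-0.004],"delta_rot": [0,0.006,0],"claw": 0}]'

```text
time: 14.93
eef_pos: [0.4858, 0.1892, 0.0157]
tcp_rot: [0.495, 0.509, -0.484, 0.511]
contact_force: [4.9, -1.1, 11.8]
opening: 0.001
```

Run:
```python
from h import *
plan([0.48,0.188,0.0157],0.04)
```

```text
t 14.93 pos [0.4858 0.1892 0.0157] F [ 4.9 -1.1 11.8] open 0.001
jaw yaw 0.041361289921055956 tool x [ 0.013  0.008 -1.   ]
False dp [-0.0058 -0.0012  0.    ] dr [-0.0025  0.004  -0.0004]
True dp [-0.0058 -0.0012  0.    ] dr [-0.0063 -0.004   0.9995]
```

Call:
play_rows --targets '[{"delta_pos": [-0.003,0,-0.003],"delta_rot": [-0.001,0,0],"claw": 0},{"delta_pos": [-0.006,0,-0.004],"delta_rot": [-0.002,0.002,0],"claw": 0},{"delta_pos": [-0.009,0,-0.004],"delta_rot": [-0.002,0.004,0],"claw": 0},{"delta_pos": [-0.012,0,-0.004],"delta_rot": [-0.002,0.004,0],"claw": 0},{"delta_pos": [-0.013,0,-0.004],"delta_rot": [-0.002,0.004,0],"claw": 0}]'

```text
time: 15.35
eef_pos: [0.4791, 0.19, 0.0157]
tcp_rot: [0.494, 0.507, -0.485, 0.513]
contact_force: [6.3, 0.3, 10.2]
opening: 0.002
```

Run:
```python
from h import *
snap('wrist','w4')
snap('top','t2',(145,170,221,260),6)
plan([0.50,0.188,0.17],0.04)
```

```text
t 15.45 pos [0.479  0.19   0.0157] F [ 6.2 -0.1 10.8] open 0.002
jaw yaw 0.041398035297105125 tool x [ 0.015  0.004 -1.   ]
False dp [ 0.021  -0.002   0.1543] dr [-0.0012  0.0047 -0.0005]
True dp [ 0.021  -0.002   0.1543] dr [-0.0073 -0.0019  0.9995]
```

View pics/w4.png

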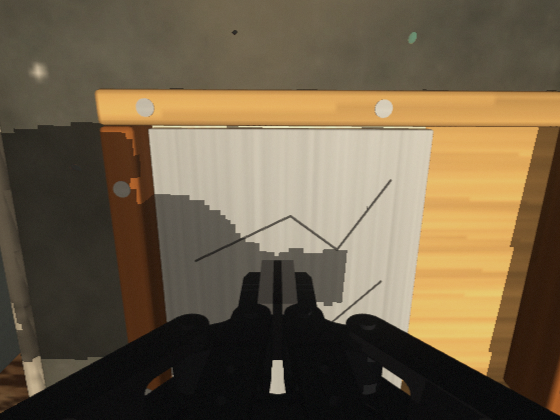

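The plate's near edge, at (150,128) to (165,345), lies against the near wall and the gap is open on the right. Fx also rose to 6.3 N, which fits the plate having stopped on the wall. I'll lift off and take one look at the gap from above.

Call:
play_rows --targets '[{"delta_pos": [0,0,0.006],"delta_rot": [0,0,0],"claw": 0},{"delta_pos": [0.0,0,0.03],"delta_rot": [-0.001,0.005,0],"claw": 0},{"delta_pos": [0.02,0,0.07],"delta_rot": [-0.001,0.005,0],"claw": 0},{"delta_pos": [0.05,0,0.11],"delta_rot": [-0.001,0.005,0],"claw": 0},{"delta_pos": [0.07,0,0.14],"delta_rot": [-0.001,0.005,0],"claw": 0},{"delta_pos": [0.09,0,0.15],"delta_rot": [-0.001,0.005,0],"claw": 0},{"delta_pos": [0.09,0,0.15],"delta_rot": [-0.001,0.005,0],"claw": 0},{"delta_pos": [0.09,0,0.15],"delta_rot": [-0.001,0.005,0],"claw": 0}]'

```text
time: 16.12
eef_pos: [0.5692, 0.1899, 0.1659]
tcp_rot: [0.49, 0.511, -0.49, 0.51]
contact_force: [-1.1, -0.0, -0.4]
opening: -0.002
```

Run:
```python
from h import *
snap('wrist','w5',(90,40,490,300),2)
plan([0.50,-0.160,0.18],-0.2)
```

```text
t 16.17 pos [0.5674 0.1898 0.164 ] F [-0.9  0.5 -0.5] open 0.001
jaw yaw 0.0413145624198987 tool x [-0.005  0.    -1.   ]
False dp [-0.0674 -0.3498  0.016 ] dr [-0.0003 -0.0016 -0.0768]
True dp [-0.0674 -0.3498  0.016 ] dr [ 2.300e-03 -4.000e-04  9.232e-01]
```

View pics/w5.png

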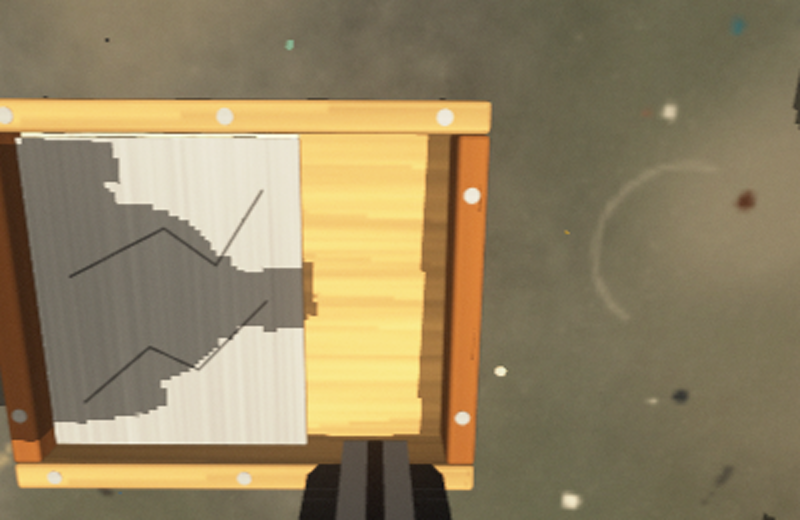

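Run:
```python
from h import *
f=lambda u,v,z: w('w5',90+(u-.5)/2,40+(v-.5)/2,z)
th=.041; e=np.array([np.cos(th),np.sin(th)]);n=np.array([-e[1],e[0]])
for nm,u,v,z in(('plate',300,137,.022),('plate',307,443,.022),('far in',460,135,.036),('far in',444,462,.036),('far out',491,102,.036),('far out',473,488,.036),('y+in',380,134,.036),('y-in',380,464,.036),('y+out',380,101,.036),('y-out',250,489,.036)):
  p=f(u,v,z)[:2]; print(nm,p.round(4),(p@e).round(4),(p@n).round(4))
print(np.array([.514,.189])@e,np.array([.514,.189])@n)
# block check from top pic w1 for rib: done
```

```text
plate [0.5373 0.2554] 0.5474 0.2332
plate [0.5419 0.1271] 0.5467 0.1047
far in [0.5971 0.259 ] 0.6072 0.2343
far in [0.6004 0.1274] 0.6051 0.1026
far out [0.6074 0.2709] 0.618 0.2457
far out [0.6135 0.1158] 0.6178 0.0905
y+in [0.5679 0.2581] 0.578 0.2346
y-in [0.5737 0.1253] 0.5784 0.1017
y+out [0.5674 0.2695] 0.5779 0.2461
y-out [0.5192 0.1113] 0.5234 0.09
0.5213148726859568 0.16777307148772347
```

Call:
play_rows --targets '[{"delta_pos": [-0.0674,-0.35,0.016],"delta_rot": [0,-0.0016,-0.0768],"claw": 85},{"delta_pos": [-0.0674,-0.35,0.016],"delta_rot": [0,-0.0016,-0.0768],"claw": 85},{"delta_pos": [-0.0674,-0.35,0.016],"delta_rot": [0,-0.0016,-0.0768],"claw": 85},{"delta_pos": [-0.0674,-0.35,0.016],"delta_rot": [0,-0.0016,-0.0768],"claw": 85},{"delta_pos": [-0.0674,-0.35,0.016],"delta_rot": [0,-0.0016,-0.0768],"claw": 85},{"delta_pos": [-0.0674,-0.35,0.016],"delta_rot": [0,-0.0016,-0.0768],"claw": 85},{"delta_pos": [-0.0674,-0.35,0.016],"delta_rot": [0,-0.0016,-0.0768],"claw": 85},{"delta_pos": [-0.0674,-0.35,0.016],"delta_rot": [0,-0.0016,-0.0768],"claw": 85},{"delta_pos": [-0.0674,-0.35,0.016],"delta_rot": [0,-0.0016,-0.0768],"claw": 85},{"delta_pos": [-0.0674,-0.35,0.016],"delta_rot": [0,-0.0016,-0.0768],"claw": 85},{"delta_pos": [-0.0674,-0.35,0.016],"delta_rot": [0,-0.0016,-0.0768],"claw": 85},{"delta_pos": [-0.0674,-0.35,0.016],"delta_rot": [0,-0.0016,-0.0768],"claw": 85},{"delta_pos": [-0.0674,-0.35,0.016],"delta_rot": [0,-0.0016,-0.0768],"claw": 85}]'

```text
time: 17.25
eef_pos: [0.4993, -0.1582, 0.1786]
tcp_rot: [-0.547, -0.449, 0.547, -0.447]
contact_force: [0.1, -0.4, -0.2]
opening: 0.998
```

Run:
```python
from h import *
plan([0.50,-0.160,0.033],-0.2)
```

```text
t 17.25 pos [ 0.4993 -0.1582  0.1786] F [ 0.1 -0.4 -0.2] open 0.998
jaw yaw -0.198336480777916 tool x [-0.002  0.003 -1.   ]
False dp [ 0.0007 -0.0018 -0.1456] dr [-0.0009 -0.0007 -0.0005]
True dp [ 0.0007 -0.0018 -0.1456] dr [ 0.0011 -0.0014  0.9995]
```

Call:
play_rows --targets '[{"delta_pos": [0.0007,-0.0018,-0.03],"delta_rot": [0,0,0],"claw": 85},{"delta_pos": [0.0007,-0.0018,-0.06],"delta_rot": [0,0,0],"claw": 85},{"delta_pos": [0.0007,-0.0018,-0.09],"delta_rot": [0,0,0],"claw": 85},{"delta_pos": [0.0007,-0.0018,-0.11],"delta_rot": [0,0,0],"claw": 85},{"delta_pos": [0.0007,-0.0018,-0.12],"delta_rot": [0,0,0],"claw": 85},{"delta_pos": [0.0007,-0.0018,-0.125],"delta_rot": [0,0,0],"claw": 85},{"delta_pos": [0.0007,-0.0018,-0.13],"delta_rot": [0,0,0],"claw": 85},{"delta_pos": [0.0007,-0.0018,-0.135],"delta_rot": [0,0,0],"claw": 85},{"delta_pos": [0.0007,-0.0018,-0.138],"delta_rot": [0,0,0],"claw": 85},{"delta_pos": [0.0007,-0.0018,-0.138],"delta_rot": [0,0,0],"claw": 85}]'

```text
time: 18.08
eef_pos: [0.5003, -0.1601, 0.041]
tcp_rot: [0.547, 0.449, -0.547, 0.447]
contact_force: [-0.1, 0.2, 0.4]
opening: 0.995
```

Run:
```python
from h import *
snap('wrist','w6')
plan([0.50,-0.160,0.033],-0.2)
```

```text
t 18.13 pos [ 0.5004 -0.1603  0.0412] F [-0.  -0.4  0.4] open 0.995
jaw yaw -0.1982250462254703 tool x [-0.001  0.002 -1.   ]
False dp [-0.0004  0.0003 -0.0082] dr [-0.0007 -0.0004 -0.0006]
True dp [-0.0004  0.0003 -0.0082] dr [ 7.000e-04 -1.100e-03  9.994e-01]
```

View pics/w6.png

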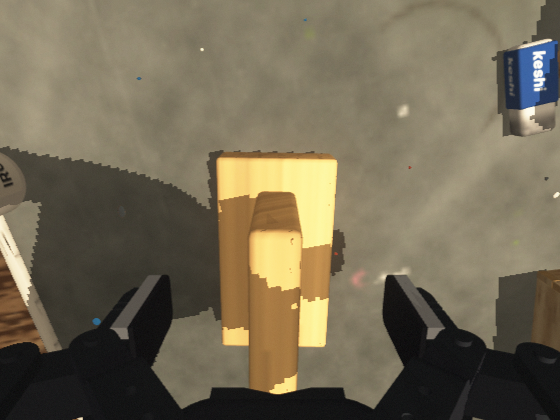

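The rib, at columns 249–302, is centred between the jaws (about 277) and square to them. I'll go down 7 mm and close.

Call:
play_rows --targets '[{"delta_pos": [0,0,-0.003],"delta_rot": [0,0,0],"claw": 85},{"delta_pos": [0,0,-0.006],"delta_rot": [0,0,0],"claw": 85},{"delta_pos": [0,0,-0.007],"delta_rot": [0,0,0],"claw": 60},{"delta_pos": [0,0,-0.007],"delta_rot": [0,0,0],"claw": 40},{"delta_pos": [0,0,-0.007],"delta_rot": [0,0,0],"claw": 25},{"delta_pos": [0,0,-0.007],"delta_rot": [0,0,0],"claw": 10},{"delta_pos": [0,0,-0.007],"delta_rot": [0,0,0],"claw": 10},{"delta_pos": [0,0,-0.007],"delta_rot": [0,0,0],"claw": 10},{"delta_pos": [0,0,-0.007],"delta_rot": [0,0,0],"claw": 10},{"delta_pos": [0,0,-0.007],"delta_rot": [0,0,0],"claw": 10}]' --newtons 40

```text
time: 18.97
eef_pos: [0.5003, -0.1602, 0.0342]
tcp_rot: [0.547, 0.449, -0.547, 0.447]
contact_force: [-0.8, -0.4, -0.2]
opening: 0.206
```

Call:
play_rows --targets '[{"delta_pos": [0,0,0.003],"delta_rot": [0,0,0],"claw": 10},{"delta_pos": [0,0,0.01],"delta_rot": [0,0,0],"claw": 10},{"delta_pos": [0,0,0.025],"delta_rot": [0,0,0],"claw": 10},{"delta_pos": [0,0,0.045],"delta_rot": [0,0,0],"claw": 10},{"delta_pos": [0,0,0.065],"delta_rot": [0,0,0],"claw": 10},{"delta_pos": [0,0,0.085],"delta_rot": [0,0,0],"claw": 10},{"delta_pos": [0,0,0.1],"delta_rot": [0,0,0],"claw": 10},{"delta_pos": [0,0,0.1],"delta_rot": [0,0,0],"claw": 10},{"delta_pos": [0,0,0.1],"delta_rot": [0,0,0],"claw": 10}]' --newtons 60

```text
time: 19.72
eef_pos: [0.5007, -0.1604, 0.1351]
tcp_rot: [0.547, 0.448, -0.547, 0.448]
contact_force: [0.1, -0.3, -3.1]
opening: 0.198
```

Run:
```python
from h import *
plan([0.569,0.1915,0.135],0.041)
```

```text
t 19.72 pos [ 0.5007 -0.1604  0.1351] F [ 0.1 -0.3 -3.1] open 0.198
jaw yaw -0.19815435055804195 tool x [ 0.     0.001 -1.   ]
False dp [ 6.830e-02  3.519e-01 -1.000e-04] dr [-0.0004  0.0001  0.0761]
True dp [ 6.830e-02  3.519e-01 -1.000e-04] dr [ 1.000e-04  6.000e-04 -9.239e-01]
```

Call:
play_rows --targets '[{"delta_pos": [0,0.01,0],"delta_rot": [0,0,0.002],"claw": 10},{"delta_pos": [0,0.03,0],"delta_rot": [0,0,0.008],"claw": 10},{"delta_pos": [0,0.055,0],"delta_rot": [0,0,0.015],"claw": 10},{"delta_pos": [0.005,0.085,0],"delta_rot": [0,0,0.022],"claw": 10},{"delta_pos": [0.01,0.115,0],"delta_rot": [0,0,0.03],"claw": 10},{"delta_pos": [0.015,0.145,0],"delta_rot": [0,0,0.037],"claw": 10},{"delta_pos": [0.02,0.175,0],"delta_rot": [0,0,0.044],"claw": 10},{"delta_pos": [0.03,0.205,0],"delta_rot": [0,0,0.051],"claw": 10},{"delta_pos": [0.04,0.235,0],"delta_rot": [0,0,0.058],"claw": 10},{"delta_pos": [0.05,0.265,0],"delta_rot": [0,0,0.065],"claw": 10},{"delta_pos": [0.058,0.295,0],"delta_rot": [0,0,0.072],"claw": 10},{"delta_pos": [0.063,0.32,0],"delta_rot": [0,0,0.076],"claw": 10},{"delta_pos": [0.066,0.338,0],"delta_rot": [0,0,0.076],"claw": 10},{"delta_pos": [0.068,0.348,0],"delta_rot": [0,0,0.076],"claw": 10},{"delta_pos": [0.0683,0.352,0],"delta_rot": [0,0,0.076],"claw": 10},{"delta_pos": [0.0683,0.352,0],"delta_rot": [0,0,0.076],"claw": 10},{"delta_pos": [0.0683,0.352,0],"delta_rot": [0,0,0.076],"claw": 10},{"delta_pos": [0.0683,0.352,0],"delta_rot": [0,0,0.076],"claw": 10}]'

```text
time: 21.22
eef_pos: [0.5687, 0.1906, 0.1347]
tcp_rot: [0.49, 0.51, -0.49, 0.509]
contact_force: [-0.1, -0.2, -2.0]
opening: 0.205
```

Run:
```python
from h import *
plan([0.569,0.1915,0.075],0.041)
```

```text
t 21.22 pos [0.5687 0.1906 0.1347] F [-0.1 -0.2 -2. ] open 0.205
jaw yaw 0.039522001352049196 tool x [-0.001  0.001 -1.   ]
False dp [ 0.0003  0.0009 -0.0597] dr [-0.0002 -0.0003  0.0005]
True dp [ 0.0003  0.0009 -0.0597] dr [-4.000e-04  4.000e-04 -9.995e-01]
```

Call:
play_rows --targets '[{"delta_pos": [0.0003,0.0009,-0.015],"delta_rot": [0,0,0.0005],"claw": 10},{"delta_pos": [0.0003,0.0009,-0.03],"delta_rot": [0,0,0.0005],"claw": 10},{"delta_pos": [0.0003,0.0009,-0.04],"delta_rot": [0,0,0.0005],"claw": 10},{"delta_pos": [0.0003,0.0009,-0.048],"delta_rot": [0,0,0.0005],"claw": 10},{"delta_pos": [0.0003,0.0009,-0.054],"delta_rot": [0,0,0.0005],"claw": 10},{"delta_pos": [0.0003,0.0009,-0.056],"delta_rot": [0,0,0.0005],"claw": 10},{"delta_pos": [0.0003,0.0009,-0.056],"delta_rot": [0,0,0.0005],"claw": 10},{"delta_pos": [0.0003,0.0009,-0.056],"delta_rot": [0,0,0.0005],"claw": 10},{"delta_pos": [0.0003,0.0009,-0.056],"delta_rot": [0,0,0.0005],"claw": 10}]'

```text
time: 21.97
eef_pos: [0.5696, 0.1916, 0.0796]
tcp_rot: [0.49, 0.51, -0.489, 0.51]
contact_force: [0.3, -0.1, -1.8]
opening: 0.204
```

Run:
```python
from h import *
snap('wrist','w7')
a=cv2.imread('pics/w7_raw.png')
snap('scene','s4')
b=cv2.resize(cv2.imread('pics/s4_raw.png')[200:310,120:260],(400,314),interpolation=cv2.INTER_CUBIC)
m=np.zeros((420,800,3),np.uint8); m[:,:400]=cv2.resize(a,None,fx=1,fy=1)[:,80:480]; m[:314,400:]=b
cv2.imwrite('pics/m1.png',m)
plan([0.569,0.1915,0.0402],0.041)
```

```text
t 22.07 pos [0.5695 0.1916 0.0795] F [ 0.2  0.3 -2.5] open 0.205
jaw yaw 0.041217939456828126 tool x [ 0.001  0.001 -1.   ]
False dp [-0.0005 -0.0001 -0.0393] dr [-0.0003  0.0002 -0.0001]
True dp [-0.0005 -0.0001 -0.0393] dr [-3.000e-04 -5.000e-04  9.999e-01]
```

View pics/m1.png

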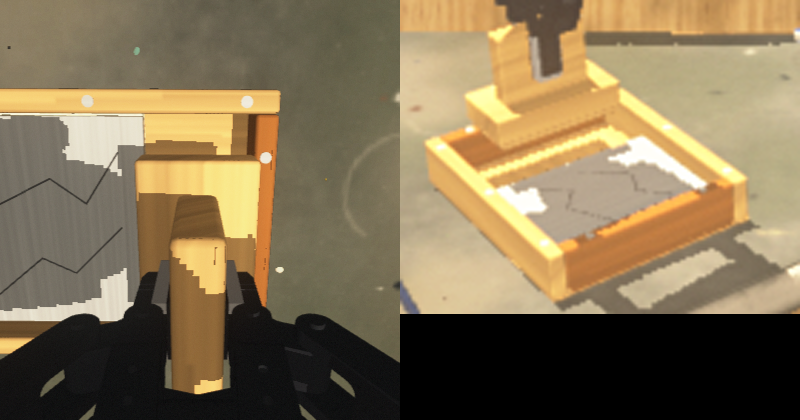

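Run:
```python
from h import *
th=.041; e=np.array([np.cos(th),np.sin(th)]);n=np.array([-e[1],e[0]])
for nm,u,v,z in(('footL',216,160,.0713),('footR',340,162,.0713),('plate',224,118,.022),('farin',337,114,.036),('farout',360,91,.036),('ribL',251,239,.125),('ribR',304,239,.125)):
  p=w('w7',u,v,z)[:2]; print(nm,(p@e).round(4),(p@n).round(4))
print('tcp',np.array([.5695,.1916])@e)
```

```text
footL 0.5505 0.217
footR 0.6035 0.2161
plate 0.5478 0.2319
farin 0.6069 0.2346
farout 0.6178 0.2457
ribL 0.5687 0.2021
ribR 0.5845 0.2021
tcp 0.5768748016069063
```

Foot centre 0.577 matches the gap centre 0.577 along the tray axis, so I'll lower it slowly.

Call:
play_rows --targets '[{"delta_pos": [0,0,-0.0012],"delta_rot": [0,0,0],"claw": 10},{"delta_pos": [0,0,-0.0024],"delta_rot": [0,0,0],"claw": 10},{"delta_pos": [0,0,-0.0036],"delta_rot": [0,0,0],"claw": 10},{"delta_pos": [0,0,-0.0048],"delta_rot": [0,0,0],"claw": 10},{"delta_pos": [0,0,-0.006],"delta_rot": [0,0,0],"claw": 10},{"delta_pos": [0,0,-0.0072],"delta_rot": [0,0,0],"claw": 10},{"delta_pos": [0,0,-0.0084],"delta_rot": [0,0,0],"claw": 10},{"delta_pos": [0,0,-0.0096],"delta_rot": [0,0,0],"claw": 10},{"delta_pos": [0,0,-0.0108],"delta_rot": [0,0,0],"claw": 10},{"delta_pos": [0,0,-0.012],"delta_rot": [0,0,0],"claw": 10},{"delta_pos": [0,0,-0.013],"delta_rot": [0,0,0],"claw": 10},{"delta_pos": [0,0,-0.014],"delta_rot": [0,0,0],"claw": 10}]'

```text
time: 23.07
eef_pos: [0.5695, 0.1916, 0.0654]
tcp_rot: [0.49, 0.51, -0.489, 0.51]
contact_force: [0.8, -1.2, -2.8]
opening: 0.205
```

Call:
play_rows --targets '[{"delta_pos": [0,0,-0.0008],"delta_rot": [0,0,0],"claw": 10},{"delta_pos": [0,0,-0.0016],"delta_rot": [0,0,0],"claw": 10},{"delta_pos": [0,0,-0.0024],"delta_rot": [0,0,0],"claw": 10},{"delta_pos": [0,0,-0.0032],"delta_rot": [0,0,0],"claw": 10},{"delta_pos": [0,0,-0.004],"delta_rot": [0,0,0],"claw": 10},{"delta_pos": [0,0,-0.0048],"delta_rot": [0,0,0],"claw": 10}]'

```text
time: 23.57
eef_pos: [0.5695, 0.1916, 0.0605]
tcp_rot: [0.49, 0.51, -0.489, 0.51]
contact_force: [0.9, 0.4, -1.7]
opening: 0.206
```

Call:
play_rows --targets '[{"delta_pos": [0,0,-0.0008],"delta_rot": [0,0,0],"claw": 10},{"delta_pos": [0,0,-0.0016],"delta_rot": [0,0,0],"claw": 10},{"delta_pos": [0,0,-0.0024],"delta_rot": [0,0,0],"claw": 10},{"delta_pos": [0,0,-0.0032],"delta_rot": [0,0,0],"claw": 10}]'

```text
time: 23.9
eef_pos: [0.5696, 0.1916, 0.0573]
tcp_rot: [0.49, 0.51, -0.489, 0.51]
contact_force: [-0.3, -1.0, -3.3]
opening: 0.204
```

Call:
play_rows --targets '[{"delta_pos": [0,0,-0.0008],"delta_rot": [0,0,0],"claw": 10},{"delta_pos": [0,0,-0.0016],"delta_rot": [0,0,0],"claw": 10},{"delta_pos": [0,0,-0.0024],"delta_rot": [0,0,0],"claw": 10}]'

```text
time: 24.15
eef_pos: [0.5695, 0.1916, 0.0548]
tcp_rot: [0.49, 0.51, -0.489, 0.51]
contact_force: [-0.1, 0.6, -3.3]
opening: 0.198
```

Call:
play_rows --targets '[{"delta_pos": [0,0,-0.0008],"delta_rot": [0,0,0],"claw": 10},{"delta_pos": [0,0,-0.0016],"delta_rot": [0,0,0],"claw": 10},{"delta_pos": [0,0,-0.0024],"delta_rot": [0,0,0],"claw": 10}]'

```text
time: 24.4
eef_pos: [0.5695, 0.1916, 0.0523]
tcp_rot: [0.49, 0.51, -0.489, 0.51]
contact_force: [0.1, -0.8, -2.5]
opening: 0.202
```

Past the plate's level with no contact. I'll continue down.

Call:
play_rows --targets '[{"delta_pos": [0,0,-0.0008],"delta_rot": [0,0,0],"claw": 10},{"delta_pos": [0,0,-0.0016],"delta_rot": [0,0,0],"claw": 10},{"delta_pos": [0,0,-0.0024],"delta_rot": [0,0,0],"claw": 10},{"delta_pos": [0,0,-0.0032],"delta_rot": [0,0,0],"claw": 10}]'

```text
time: 24.73
eef_pos: [0.5695, 0.1916, 0.049]
tcp_rot: [0.49, 0.51, -0.489, 0.51]
contact_force: [-0.4, 0.6, -1.9]
opening: 0.203
```

Call:
play_rows --targets '[{"delta_pos": [0,0,-0.0008],"delta_rot": [0,0,0],"claw": 10},{"delta_pos": [0,0,-0.0016],"delta_rot": [0,0,0],"claw": 10},{"delta_pos": [0,0,-0.0024],"delta_rot": [0,0,0],"claw": 10},{"delta_pos": [0,0,-0.0032],"delta_rot": [0,0,0],"claw": 10}]'

```text
time: 25.07
eef_pos: [0.5696, 0.1916, 0.0457]
tcp_rot: [0.49, 0.51, -0.489, 0.51]
contact_force: [-0.6, 0.1, -2.5]
opening: 0.199
```

Call:
play_rows --targets '[{"delta_pos": [0,0,-0.0006],"delta_rot": [0,0,0],"claw": 10},{"delta_pos": [0,0,-0.0012],"delta_rot": [0,0,0],"claw": 10},{"delta_pos": [0,0,-0.0018],"delta_rot": [0,0,0],"claw": 10}]'

```text
time: 25.32
eef_pos: [0.5696, 0.1916, 0.0439]
tcp_rot: [0.49, 0.51, -0.489, 0.51]
contact_force: [-1.1, -0.1, -2.3]
opening: 0.2
```

Call:
play_rows --targets '[{"delta_pos": [0,0,-0.0006],"delta_rot": [0,0,0],"claw": 10},{"delta_pos": [0,0,-0.0012],"delta_rot": [0,0,0],"claw": 10},{"delta_pos": [0,0,-0.0018],"delta_rot": [0,0,0],"claw": 10}]'

```text
time: 25.57
eef_pos: [0.5696, 0.1916, 0.042]
tcp_rot: [0.49, 0.51, -0.489, 0.51]
contact_force: [-0.0, -0.0, -3.2]
opening: 0.201
```

Call:
play_rows --targets '[{"delta_pos": [0,0,-0.0005],"delta_rot": [0,0,0],"claw": 10},{"delta_pos": [0,0,-0.001],"delta_rot": [0,0,0],"claw": 10},{"delta_pos": [0,0,-0.0015],"delta_rot": [0,0,0],"claw": 10}]'

```text
time: 25.82
eef_pos: [0.5696, 0.1916, 0.0405]
tcp_rot: [0.49, 0.51, -0.489, 0.51]
contact_force: [0.1, 0.1, -3.3]
opening: 0.206
```

Call:
play_rows --targets '[{"delta_pos": [0,0,-0.0005],"delta_rot": [0,0,0],"claw": 10},{"delta_pos": [0,0,-0.001],"delta_rot": [0,0,0],"claw": 10}]'

```text
time: 25.98
eef_pos: [0.5696, 0.1916, 0.0402]
tcp_rot: [0.49, 0.51, -0.489, 0.51]
contact_force: [-3.4, -0.7, 4.5]
opening: 0.198
```

Contact came at TCP z 0.0402, exactly the height expected for the tray floor. I'll release and rise.

Call:
play_rows --targets '[{"delta_pos": [0,0,0.0],"delta_rot": [0,0,0],"claw": 20},{"delta_pos": [0,0,0.0],"delta_rot": [0,0,0],"claw": 30},{"delta_pos": [0,0,0.0],"delta_rot": [0,0,0],"claw": 45},{"delta_pos": [0,0,0.0],"delta_rot": [0,0,0],"claw": 55},{"delta_pos": [0,0,0.0],"delta_rot": [0,0,0],"claw": 55},{"delta_pos": [0,0,0.0],"delta_rot": [0,0,0],"claw": 55},{"delta_pos": [0,0,0.01],"delta_rot": [0,0,0],"claw": 55},{"delta_pos": [0,0,0.03],"delta_rot": [0,0,0],"claw": 55},{"delta_pos": [0,0,0.06],"delta_rot": [0,0,0],"claw": 55},{"delta_pos": [0,0,0.09],"delta_rot": [0,0,0],"claw": 55},{"delta_pos": [0,0,0.12],"delta_rot": [0,0,0],"claw": 55},{"delta_pos": [0,0,0.13],"delta_rot": [0,0,0],"claw": 55},{"delta_pos": [0,0,0.13],"delta_rot": [0,0,0],"claw": 55},{"delta_pos": [0,0,0.13],"delta_rot": [0,0,0],"claw": 55}]'

```text
time: 27.15
eef_pos: [0.5696, 0.1916, 0.1704]
tcp_rot: [0.49, 0.51, -0.489, 0.51]
contact_force: [0.3, 0.9, -0.6]
opening: 0.644
```

Run:
```python
from h import *
snap('wrist','w8'); snap('scene','s5')
a=cv2.imread('pics/w8_raw.png')[40:400,80:480]
b=cv2.resize(cv2.imread('pics/s5_raw.png')[200:310,120:260],(400,314),interpolation=cv2.INTER_CUBIC)
m=np.zeros((360,800,3),np.uint8); m[:,:400]=a; m[:314,400:]=b
cv2.imwrite('pics/m2.png',m)
s=ctrl.get_state(); print(s['eef_pos'],s['contact_force'],s['opening'])
```

```text
[0.56818971 0.19134295 0.16778573] [ 0.04242568  0.18063126 -0.68554861] 0.6454318586771987
```

Run:
```python
from h import *
th=.041; e=np.array([np.cos(th),np.sin(th)]);n=np.array([-e[1],e[0]])
for fn in('w5','w8'):
  im=cv2.imread(f'pics/{fn}_raw.png').astype(np.float32)
  for z,nn,lo,hi in((.022,.227,.53,.57),(.032,.168+.02,.54,.615)):
    o=[]
    for c in np.arange(lo,hi,.0025):
      p=c*e+nn*n; q=np.array(px(fn,[p[0],p[1],z]),np.float32).reshape(1,1,2)
      o.append(tuple(int(k) for k in cv2.remap(im,q,None,cv2.INTER_LINEAR)[0,0]))
    print(fn,z,[(round(lo+.0025*i,4),k[0]) for i,k in enumerate(o)])
```

```text
w5 0.022 [(0.53, 208), (0.5325, 209), (0.535, 204), (0.5375, 208), (0.54, 211), (0.5425, 212), (0.545, 210), (0.5475, 108), (0.55, 123), (0.5525, 123), (0.555, 123), (0.5575, 122), (0.56, 122), (0.5625, 122), (0.565, 122), (0.5675, 123)]
w5 0.032 [(0.54, 203), (0.5425, 205), (0.545, 209), (0.5475, 143), (0.55, 119), (0.5525, 119), (0.555, 122), (0.5575, 121), (0.56, 120), (0.5625, 121), (0.565, 119), (0.5675, 118), (0.57, 117), (0.5725, 119), (0.575, 126), (0.5775, 128), (0.58, 128), (0.5825, 126), (0.585, 126), (0.5875, 127), (0.59, 125), (0.5925, 126), (0.595, 64), (0.5975, 62), (0.6, 63), (0.6025, 62), (0.605, 24), (0.6075, 45), (0.61, 55), (0.6125, 57)]
w8 0.022 [(0.53, 208), (0.5325, 211), (0.535, 206), (0.5375, 209), (0.54, 212), (0.5425, 213), (0.545, 211), (0.5475, 117), (0.55, 122), (0.5525, 123), (0.555, 122), (0.5575, 122), (0.56, 122), (0.5625, 122), (0.565, 122), (0.5675, 122)]
w8 0.032 [(0.54, 204), (0.5425, 205), (0.545, 211), (0.5475, 86), (0.55, 53), (0.5525, 59), (0.555, 60), (0.5575, 61), (0.56, 57), (0.5625, 56), (0.565, 58), (0.5675, 87), (0.57, 116), (0.5725, 122), (0.575, 125), (0.5775, 124), (0.58, 121), (0.5825, 123), (0.585, 117), (0.5875, 101), (0.59, 140), (0.5925, 135), (0.595, 138), (0.5975, 146), (0.6, 141), (0.6025, 138), (0.605, 27), (0.6075, 42), (0.61, 57), (0.6125, 56)]
```

Run:
```python
from plant import ctrl
print(ctrl.sign_off())
```

```text
the job is handed in; nothing more can be done
None
```

The plate is drawn home against the near wall. The block stands in the gap behind it, released, with the gripper clear above. I handed the job in at about 27 s of the 61 s allowed.

**Plate:** I pressed with about 5–13 N and drew it in. The sideways drag then rose from about 3.5 N to 6.3 N, and the close view showed no gap at the near wall. The plate's far edge measured the same before and after the block went in.

**Block:** It was lowered slowly with no side contact until it touched the floor. The tool was then exactly 6 mm higher than where it gripped the block on the table, which matches the tray floor. Contact was about 5–8 N.

**Disagreements and unchecked points:**
- **Finger reach:** The fingertip touched the plate about 30 mm lower than the stated 25 mm tip offset implies. I went by touch instead and set the grip height from that contact.
- **Gap width:** It measured about 59–60 mm in the images, good to about 1 mm. The drag force and the close view are therefore the main proof that the plate is home.
- **Final check:** The 12-picture limit was used up before the last look, so the plate's position after the release was checked numerically in the image only. The block's uprightness and the other objects were not looked at again, but I noticed no unexpected contact force during the moves.

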